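# Sweep model-car wheels through the gate of a sorting tray

## Robot

A 6-joint arm with a two-finger parallel gripper is mounted at the origin on the work surface. World frame = base frame: x ahead of the robot, y to its left, z up, the work surface at z = 0. Lengths are in m, angles in rad, forces in N, time in s.
With the tool pointing down it reaches from about 0.35 to 0.85 m from the base axis. Payload 8.1 kg.
Tool frame: the origin (TCP) lies at the very end of the fingers, on their centre line; the grasp point (between the pads) lies 19 mm behind it; z points along the fingers, x is the direction in which the jaws open and shut, and the axes are right-handed (so a half turn about z gives the same grasp; the last joint's range is limited). The gripper opens to 93 mm and grips with 3 to 60 N. Pads are 15 mm wide; open, the fingers measure 128 mm over their backs; the gripper's body (75 mm by 188 mm) begins 65 mm behind the grasp point.
Start: joints at [1.22, 0.13, 1.488, -0, 1.523, -0.085], TCP at [0.158, 0.579, 0.219] pointing down, gripper open.
Joint ranges: [-2.96, 2.96], [-0.89, 2.26], [0.02, 2.5], [-1.34, 4.48], [0, 2.73], [-2.66, 2.66]. Speed limits (rad/s): [2.39, 2.39, 2.79, 3.14, 3.14, 3.14].

## Interface

Orientations are given as a unit quaternion [x, y, z, w].
In Python, from bench import telemetry, cams, ctrl gives the robot as it stands.
- The arm moves only by the tool send_rows, never from a script. Its argument "rows" is text: rows parted by semicolons, each of 5 numbers parted by spaces: the shift along the tool's x, y, z in mm, then the turn about the tool's z in rad, then the opening, from 0 (shut) to 1 (fully open). In form: dx dy dz spin hand; .... A call has 1 to 12 rows; each row shifts and turns the commanded pose from where the row before left it, along the tool's axes as they then stand; what a row does not reach is not made up. A row lasts 1/12 s, in which the tool goes at most 41.7 mm and 7.16 degrees, less where a joint would pass 70% of its speed; a pose out of reach is approached as far as the arm can. A call with a gripper value outside its range is refused whole. The fingers move at their own pace and stop on an object; "force" is the grip in N (left out, the last holds). Time passes only in rows, so rows that do not move let the fingers close. It gives the time, the measured TCP pose, the force and the opening at its end, in the units of the state.
- telemetry.get_obs(): the state, without advancing time (a new reading comes with each control period).
- cams.capture(name): name is "scene" or "top"; returns a dict with "color" (480x640x3 uint8, red, green, blue), "depth" (480x640 float32, m along the optical axis (not along the pixel's ray), 0 where there is no reading), "fx", "fy", "cx", "cy" (pixels), "extrinsics" (4x4, takes a point from camera to world coordinates). Camera axes: x right, y up, looking along -z (the intrinsics and any distortion apply to the point x, -y, -z); pixel columns grow to the right and rows downward; lengths in m; the calibration is good to about 2 mm. A picture is of the moment at which its call begins.
- ctrl.finish_job(): hands the job in, once; it reports no verdict.
The state is a dict: "t": time; "joints": joint angles; "qd": joint speeds; "joint_efforts": joint torques, N m; "tool_pos": TCP position; "ee_rot": TCP orientation; "ft_force": force on the tool from outside, world axes, zero at the start; "wrist_torque": the same for the moment, N m; "gripper_width": finger opening in m.
Only numpy, scipy, OpenCV 4.12 (cv2) and the standard library are available. Lean on these libraries where they do the work, as an engineer would, in place of code of your own. Each camera call takes 0.05 s, during which the arm holds its last target. There are 200 camera calls.

## Task

With closed fingertips, sweep the three loose model-car wheels lying in the sorting tray through the narrow gate, one at a time, so that each is completely through before the next enters and all three end lying flat in the slot behind it. Only push the wheels along the tray floor, never pick them up or tip them, and leave the paint jar and the toy engine where they stand in the tray, and everything else on the table alone.

Things in the scene. Friction and masses are not known exactly. Their poses are not given: they have to be found in the camera images.
- tray: plywood open tray fixed to the table: floor 4 mm thick, walls 5 mm thick, tops 20 mm above the table. Origin on the table under the pen's middle; x runs level through the gate into the slot, y level across, z up. Inside the pen: x -115 to 95 mm, y -105 to 105 mm. Two slanting walls in it funnel to the gate, from (x 55, y +-67) to (95, +-24) mm
- gate (a point): centre of the gate at tray-floor level, at x = 97.5 mm, y = 0 in the tray's frame: a 44 mm wide opening in the wall at x 95 to 100 mm. A wheel is completely through when its centre is past x = 117 mm, and clear outside when before 78 mm
- slot_end (a point): middle of the closed end of the slot, at floor level (x = 225 mm, y = 0 in the tray's frame). The slot is a straight lane 48 mm wide, x 100 to 225 mm, floor level with the pen's; it holds the three wheels in a row (102 mm): a wheel pushed in pushes the earlier ones farther along
- wheel1: a loose model-car wheel lying flat in the tray: black tyre 34 mm in diameter and 14 mm thick with a silvery hub, about 22 g (may vary by a third); origin at the centre of its underside, z up; slides easily, all three are alike
- wheel2: a loose model-car wheel lying flat in the tray: black tyre 34 mm in diameter and 14 mm thick with a silvery hub, about 22 g (may vary by a third); origin at the centre of its underside, z up; slides easily, all three are alike
- wheel3: a loose model-car wheel lying flat in the tray: black tyre 34 mm in diameter and 14 mm thick with a silvery hub, about 22 g (may vary by a third); origin at the centre of its underside, z up; slides easily, all three are alike
- paint_jar: loose small glass paint jar with white cap standing in the pen beside the wheels, 28 mm in diameter, 38 mm tall; origin at the centre of its underside, z up; must stay
- engine: loose metal toy engine block standing in the pen beside the wheels, 28 x 20 mm, 25 mm tall; origin at the centre of its underside, z up; must stay
- car: bystander: finished red model car, 254 x 100 mm, 69 mm tall, on a green cutting mat beyond the tray; origin at the centre of its underside
- basket: bystander: green open parts basket, 150 x 250 mm, 60 mm tall, on the left; origin at the centre of its underside
- glue: bystander: white glue bottle with a pointed nozzle, 38 mm in diameter, 105 mm tall, left beyond the tray; origin at the centre of its underside
- drink: bystander: clear drink bottle with orange cap, 64 mm in diameter, 190 mm tall, on the right; origin at the centre of its underside
- screwdriver: bystander: screwdriver 170 mm long lying on the table on the left; its handle is towards its -x

How it is judged:
On the way, in this order (a step that is already met when the one before it is completed fails the run):
1. the first wheel is in the slot while the two others are still outside the gate ((((x of wheel1 in the frame of tray between 0.112 and 0.215 m and y of wheel1 in the frame of tray between -0.024 and 0.024 m) and x of each of wheel2, wheel3 in the frame of tray below 0.083 m) or ((x of wheel2 in the frame of tray between 0.112 and 0.215 m and y of wheel2 in the frame of tray between -0.024 and 0.024 m) and x of each of wheel1, wheel3 in the frame of tray below 0.083 m) or ((x of wheel3 in the frame of tray between 0.112 and 0.215 m and y of wheel3 in the frame of tray between -0.024 and 0.024 m) and x of each of wheel1, wheel2 in the frame of tray below 0.083 m))), for 0.2 s.
2. the second wheel is in the slot while the last is still outside the gate (((x of wheel1 in the frame of tray below 0.083 m and (x of wheel2 in the frame of tray between 0.112 and 0.215 m and y of wheel2 in the frame of tray between -0.024 and 0.024 m) and (x of wheel3 in the frame of tray between 0.112 and 0.215 m and y of wheel3 in the frame of tray between -0.024 and 0.024 m)) or (x of wheel2 in the frame of tray below 0.083 m and (x of wheel1 in the frame of tray between 0.112 and 0.215 m and y of wheel1 in the frame of tray between -0.024 and 0.024 m) and (x of wheel3 in the frame of tray between 0.112 and 0.215 m and y of wheel3 in the frame of tray between -0.024 and 0.024 m)) or (x of wheel3 in the frame of tray below 0.083 m and (x of wheel1 in the frame of tray between 0.112 and 0.215 m and y of wheel1 in the frame of tray between -0.024 and 0.024 m) and (x of wheel2 in the frame of tray between 0.112 and 0.215 m and y of wheel2 in the frame of tray between -0.024 and 0.024 m)))), for 0.2 s.
3. the third wheel is in the slot with the others (x of wheel1 in the frame of tray between 0.112 and 0.215 m and y of wheel1 in the frame of tray between -0.024 and 0.024 m and x of wheel2 in the frame of tray between 0.112 and 0.215 m and y of wheel2 in the frame of tray between -0.024 and 0.024 m and x of wheel3 in the frame of tray between 0.112 and 0.215 m and y of wheel3 in the frame of tray between -0.024 and 0.024 m), for 0.2 s.
At the end, for the whole second after the job is handed in: All three wheels lie flat and at rest in the slot, centres past x = 112 mm in the tray's frame, each having gone in while the next was still outside (centre before x = 83 mm). Jar and engine stand upright within 25 mm of where they were (all of step 3 and height (world z) of each of wheel1, wheel2, wheel3 below 0.008 m and angle between each of wheel1, wheel2, wheel3's own z axis and vertical below 0.15 rad and linear speed of each of wheel1, wheel2, wheel3 below 0.02 m/s and distance of each of paint_jar, engine from where it was at the start of the episode below 0.025 m and angle between each of paint_jar, engine's own z axis and vertical below 0.3 rad); the robot touches nothing.
It fails at once if a wheel is lifted (more than 6 mm off the tray floor) or tipped up (height (world z) of any of wheel1, wheel2, wheel3 above 0.01 m or angle between any of wheel1, wheel2, wheel3's own z axis and vertical above 0.5 rad).
It fails at once if the paint jar or the toy engine in the tray is shoved more than 25 mm, lifted or knocked over (distance of any of paint_jar, engine from where it was at the start of the episode above 0.025 m or angle between any of paint_jar, engine's own z axis and vertical above 0.5 rad).
It fails at once if something else on the table is moved by more than 30 mm (distance of any of car, basket, glue, drink, screwdriver from where it was at the start of the episode above 0.03 m).
It also fails if it takes over 58 s, if anything falls off the work surface, if the arm or the gripper's body presses on something with over 40 N, if the wrist force passes 120 N, or if a joint passes its speed limit or range.

## Working session

There is one attempt and no reset: what is moved stays moved. The work goes in short steps, Python scripts to look and compute and a tool call to move; the robot and the scene stay as the last step left them, time stands still between calls to the robot, and variables do not carry over. Pictures are saved under pics/ and viewed, about 8 in all and at most 12, crops included, and the job is handed in when it is done.

Besides the shell and the picture viewer there is one more tool, called after ">>>" as a command line: name --argument value ..., lists and objects as JSON in quotes. send_rows: Moves the arm, as the interface text tells. Its arguments: {"type":"object","properties":{"rows":{"type":"string"},"force":{"type":"number"}},"required":["rows"]}

```bash
mkdir -p pics; python3 - <<'E'
from bench import telemetry, cams
import cv2,numpy as np
print(telemetry.get_obs())
for n in("top","scene"):
    c=cams.capture(n); np.savez(n+'.npz',**c); cv2.imwrite(f'pics/{n}0.png',c['color'][...,::-1]); print(n,c['fx'],c['fy'],c['cx'],c['cy'],c['extrinsics'].round(3).tolist())
E
```

```text
{'t': 0.0, 'joints': array([ 1.21963307e+00,  1.31160770e-01,  1.48926037e+00,  5.96836866e-06,
        1.52301511e+00, -8.53719939e-02]), 'qd': array([ 2.84029382e-03,  1.55870756e-03,  4.11669388e-05, -1.66973717e-03,
        1.45189270e-04, -7.97254406e-04]), 'joint_efforts': array([ 3.19805906e-03, -5.59861171e+01, -4.91757166e+01,  7.68721453e-02,
        3.62019183e-02, -1.84240221e-04]), 'tool_pos': array([0.15736722, 0.57840541, 0.21759808]), 'ee_rot': array([ 7.94566561e-01,  6.07176359e-01, -7.79086648e-04,  4.92687912e-04]), 'ft_force': array([ 0.10494853, -0.04130466,  1.10202839]), 'wrist_torque': array([ 0.04057055,  0.03684686, -0.01542955]), 'gripper_width': 0.0926940041442589}
top 606.5985672578364 606.5985672578364 322.98827398113934 245.03453573026007 [[0.012, 0.986, -0.168, 0.356], [-1.0, 0.014, 0.016, 0.026], [0.018, 0.167, 0.986, 1.515], [0.0, 0.0, 0.0, 1.0]]
scene 475.3013779892007 475.3013779892007 316.90092453240953 230.0642846842079 [[0.774, -0.494, 0.395, 1.032], [0.633, 0.609, -0.479, -0.477], [-0.004, 0.621, 0.784, 0.854], [0.0, 0.0, 0.0, 1.0]]
```

View pics/top0.png

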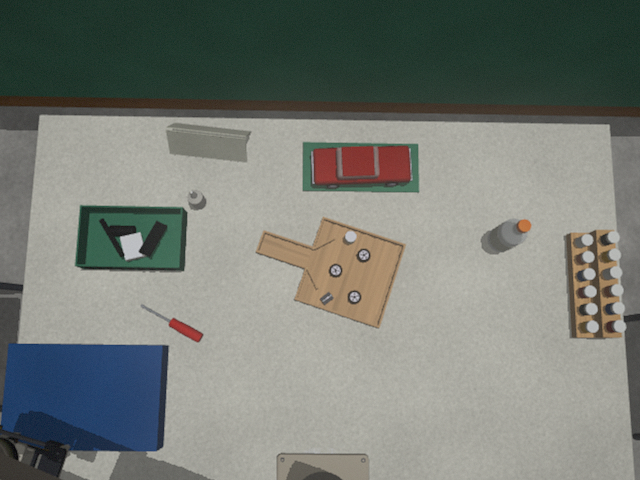

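```bash
cat > h.py <<'E'
import numpy as np,cv2
def load(n): return dict(np.load(n+'.npz'))
def px2w(c,u,v,z):
    E=c['extrinsics'];d=E[:3,:3]@np.array([(u-c['cx'])/c['fx'],-(v-c['cy'])/c['fy'],-1.]);o=E[:3,3]
    return o+d*(z-o[2])/d[2]
def crop(c,u0,v0,w,h,s,f):
    cv2.imwrite(f,cv2.resize(c['color'][v0:v0+h,u0:u0+w,::-1],None,fx=s,fy=s,interpolation=cv2.INTER_CUBIC))
E
python3 - <<'E'
from h import *
c=load('top'); crop(c,250,210,160,120,5,'pics/crop0.png')
d=c['depth']
for u,v in((90,400),(150,360),(205,140),(130,240),(350,270),(600,280),(50,460)):
    E=c['extrinsics'];p=E[:3,:3]@(np.array([(u-c['cx'])/c['fx'],-(v-c['cy'])/c['fy'],-1.])*d[v,u])+E[:3,3];print(u,v,p.round(3))
E
```

```text
90 400 [0.231 0.537 0.065]
150 360 [0.324 0.404 0.067]
205 140 [0.868 0.302 0.052]
130 240 [0.614 0.481 0.027]
350 270 [ 0.55  -0.066  0.007]
600 280 [ 0.525 -0.662  0.078]
50 460 [0.148 0.503 0.345]
```

View pics/crop0.png

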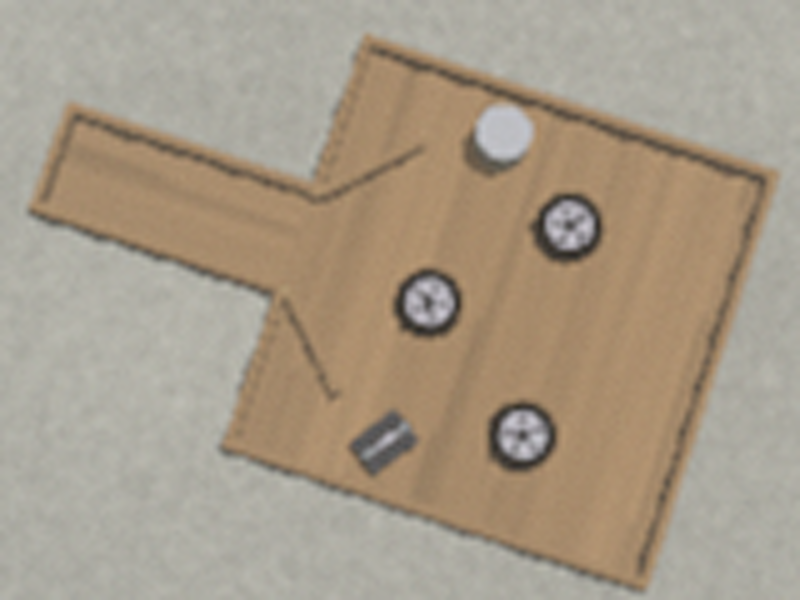

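View pics/scene0.png

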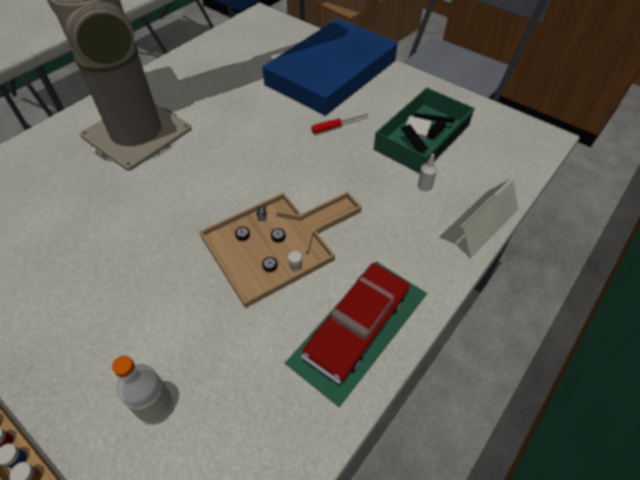

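```bash
cat >> h.py <<'E'
TR=None
def cr(c,x,y,z,u0=250,v0=210,s=5): return px2w(c,u0+(x+.5)/s-.5,v0+(y+.5)/s-.5,z)
E
python3 - <<'E'
from h import *
c=load('top')
im=[(368,38),(775,175),(645,588),(222,448),(72,105),(30,210)]
T=np.array([(100,-110),(-120,-110),(-120,110),(100,110),(230,-29),(230,29)])/1e3
W=np.array([cr(c,*p,.02)[:2] for p in im])
a,b=T-T.mean(0),W-W.mean(0)
th=np.arctan2((a[:,0]*b[:,1]-a[:,1]*b[:,0]).sum(),(a*b).sum())
R=np.array([[np.cos(th),-np.sin(th)],[np.sin(th),np.cos(th)]]);t=W.mean(0)-R@T.mean(0)
print(th,t,((T@R.T+t-W)*1e3).round(1).tolist())
np.savez('tray.npz',R=R,t=t,th=th)
for n,p,z in(('A',(568,228),.018),('B',(428,303),.018),('C',(522,437),.018),('jar',(503,133),.038),('eng',(383,443),.025)):
    w=cr(c,*p,z)[:2];print(n,w.round(4),((w-t)@R*1e3).round(1))
E
```

```text
1.2565216368134369 [ 0.54701937 -0.05699398] [[1.5, 1.4], [0.5, -3.0], [-2.6, -1.0], [-0.4, -0.1], [1.3, 2.1], [-0.3, 0.6]]
A [ 0.586  -0.0984] [-27.4 -49.8]
B [ 0.5472 -0.0287] [27.   8.6]
C [ 0.4812 -0.0757] [-38.2  56.8]
jar [ 0.63   -0.0645] [ 18.6 -81.3]
eng [ 0.4768 -0.0069] [25.9 82.3]
```

```bash
cat >> h.py <<'E'
_t=np.load('tray.npz');R,t,th=_t['R'],_t['t'],float(_t['th'])
from scipy.spatial.transform import Rotation as Rot
def state():
    from bench import telemetry
    o=telemetry.get_obs();M=Rot.from_quat(o['ee_rot']).as_matrix();p=o['tool_pos']
    yaw=np.arctan2(M[1,0],M[0,0]);q=(p[:2]-t)@R*1e3
    return o,p,yaw,q
def rows(tx,ty,z,phi):
    """shift in start tool axes (mm) and spin to reach tray (tx,ty) mm, height z mm, push angle phi deg"""
    o,p,yaw,q=state()
    dw=R@(np.array([tx,ty])-q)
    x=np.array([np.cos(yaw),np.sin(yaw)]);y=np.array([np.sin(yaw),-np.cos(yaw)])
    want=th-np.pi/2+np.radians(phi);sp=-((want-yaw+np.pi)%(2*np.pi)-np.pi)
    print('t %.2f tray %s z %.1f phi %.1f | dx %.1f dy %.1f dz %.1f spin %.3f F %s'%(o['t'],q.round(1),p[2]*1e3,np.degrees(yaw-th+np.pi/2),dw@x,dw@y,p[2]*1e3-z,sp,o['ft_force'].round(1)))
E
python3 -c "
from h import *
rows(-13,13.3,100,-6.7)"
```

```text
t 0.10 tray [483.9 567. ] z 217.7 phi 92.8 | dx -523.1 dy 528.9 dz 117.7 spin 1.736 F [-0.2  0.2  0.4]
```

>>> send_rows --rows "-26 26 0 0 0; -26 26 0 0 0; -26 26 5 0 0; -26 26 5 0 0; -26 26 5 0 0; -26 26 5 0 0; -26 26 5 0 0; -26 26 5 0 0; -26 26 5 0 0; -26 26 5 0 0; -26 26 5 0 0; -26 26 5 0 0" --force 20

```text
t: 1.1
tool_pos: [0.3769, 0.1942, 0.1682]
ee_rot: [0.795, 0.607, -0.0, -0.0]
ft_force: [-0.2, 0.5, -0.3]
gripper_width: 0.0176
```

>>> send_rows --rows "-26 26 5 0 0; -26 26 5 0 0; -26 26 5 0 0; -26 26 5 0 0; -26 26 5 0 0; -26 26 5 0 0; -26 26 5 0 0; -26 26 5 0 0; 0 0 5 0.12 0; 0 0 5 0.12 0; 0 0 5 0.12 0; 0 0 5 0.12 0"

```text
t: 2.1
tool_pos: [0.5223, -0.0597, 0.1077]
ee_rot: [0.917, 0.398, -0.001, -0.0]
ft_force: [0.2, 0.5, 0.2]
gripper_width: 0.0006
```

>>> send_rows --rows "0 0 0 0.12 0; 0 0 0 0.12 0; 0 0 0 0.12 0; 0 0 0 0.12 0; 0 0 0 0.12 0; 0 0 0 0.12 0; 0 0 0 0.12 0; 0 0 0 0.12 0; 0 0 0 0.12 0; 0 0 0 0.12 0; 0 0 0 0.06 0; 0 0 0 0 0"

```text
t: 3.1
tool_pos: [0.5224, -0.0593, 0.1082]
ee_rot: [0.976, -0.217, -0.0, -0.0]
ft_force: [0.9, 0.2, -0.1]
gripper_width: 0.0003
```

```bash
python3 -c "
from h import *
rows(-13,13.3,7,-6.7)"
```

```text
t 3.10 tray [-9.8 22.7] z 108.2 phi -7.1 | dx 9.7 dy 2.0 dz 101.2 spin -0.007 F [ 0.9  0.2 -0.1]
```

>>> send_rows --rows "5 1 15 0 0; 5 1 15 0 0; 0 0 15 0 0; 0 0 15 0 0; 0 0 15 0 0; 0 0 10 0 0; 0 0 8 0 0; 0 0 5 0 0; 0 0 3 0 0; 0 0 0 0 0"

```text
t: 3.93
tool_pos: [0.5308, -0.0654, 0.0074]
ee_rot: [0.976, -0.216, -0.0, 0.0]
ft_force: [0.7, 0.1, -0.1]
gripper_width: 0.0002
```

```bash
python3 - <<'E'
from h import *
from bench import cams
rows(20,9,7,-6.7)
for n in("top","scene"):
    c=cams.capture(n); np.savez(n+'.npz',**c)
a=cams and dict(np.load('top.npz')); b=load('scene')
A=cv2.resize(a['color'][210:330,250:410,::-1],None,fx=2.5,fy=2.5,interpolation=2)
B=cv2.resize(b['color'][150:300,190:390,::-1],None,fx=2.0,fy=2.0,interpolation=2)
cv2.imwrite('pics/p1.png',np.hstack([A,B]))
E
```

```text
t 3.93 tray [-13.   12.8] z 7.4 phi -6.9 | dx -0.2 dy -33.2 dz 0.4 spin -0.003 F [ 0.7  0.1 -0.1]
```

View pics/p1.png

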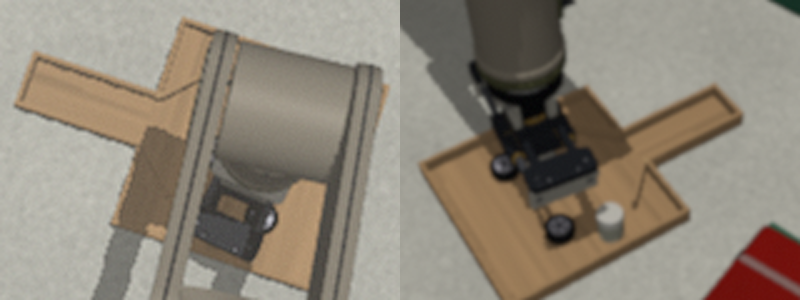

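>>> send_rows --rows "0 -5 0 0 0; 0 -6 0 0 0; 0 -6 0 0 0; 0 -6 0 0 0; 0 -6 0 0 0; 0 -6 0 0 0; 0 -6 0 0 0; 0 -6 0 0 0; 0 -6 0 0 0; 0 -6 0 0 0; 0 -6 0 0 0; 0 -5 0 0 0"

```text
t: 5.03
tool_pos: [0.5607, -0.0013, 0.0076]
ee_rot: [0.976, -0.216, -0.0, -0.0]
ft_force: [-0.1, -0.2, -0.4]
gripper_width: 0.0003
```

```bash
python3 - <<'E'
from h import *
from bench import cams
rows(90,0,7,0)
for n in("top","scene"):
    c=cams.capture(n); np.savez(n+'.npz',**c)
a=load('top'); b=load('scene')
A=cv2.resize(a['color'][210:330,250:410,::-1],None,fx=2.5,fy=2.5,interpolation=2)
B=cv2.resize(b['color'][150:300,190:390,::-1],None,fx=2.0,fy=2.0,interpolation=2)
cv2.imwrite('pics/p2.png',np.hstack([A,B]))
E
```

```text
t 5.03 tray [57.2  4.2] z 7.6 phi -6.9 | dx 0.2 dy -33.1 dz 0.6 spin -0.121 F [-0.1 -0.2 -0.4]
```

View pics/p2.png

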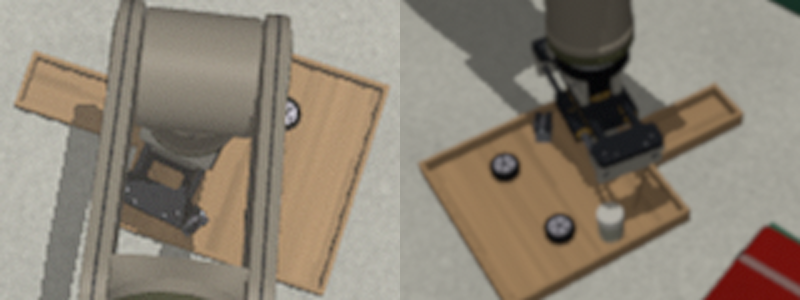

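>>> send_rows --rows "0 -3 0 -0.04 0; 0 -5 0 -0.04 0; 0.5 -5 0 -0.04 0; 0.5 -5 0 0 0; 0.5 -5 0 0 0; 0.5 -4 0 0 0; 0 -4 0 0 0; 0 -3 0 0 0; 0 0 0 0 0"

```text
t: 5.88
tool_pos: [0.5739, 0.03, 0.0077]
ee_rot: [0.988, -0.157, 0.0, -0.0]
ft_force: [-0.4, -1.1, 0.6]
gripper_width: 0.0007
```

```bash
python3 - <<'E'
from h import *
rows(96,0,7,0)
E
```

```text
t 5.88 tray [91.1  1.3] z 7.7 phi -0.0 | dx 1.3 dy -4.9 dz 0.7 spin -0.001 F [-0.4 -1.1  0.6]
```

>>> send_rows --rows "1 -3 0 0 0; 0 -3 0 0 0; 0 -1 0 0 0; 0 0 0 0 0; 0 8 0 0 0; 0 12 -10 0 0; 0 12 -20 0 0; 0 15 -25 0 0; 0 20 -25 0 0; 0 25 -10 0 0; 0 30 0 0 0; 0 30 0 0 0"

```text
t: 6.88
tool_pos: [0.53, -0.111, 0.1001]
ee_rot: [0.988, -0.157, 0.002, 0.0]
ft_force: [-0.2, -0.1, -0.5]
gripper_width: 0.0002
```

```bash
python3 - <<'E'
from h import *
from bench import cams
rows(96,0,7,0)
for n in("top","scene"):
    c=cams.capture(n); np.savez(n+'.npz',**c)
a=load('top'); b=load('scene')
A=cv2.resize(a['color'][210:330,250:410,::-1],None,fx=2.5,fy=2.5,interpolation=2)
B=cv2.resize(b['color'][150:300,190:390,::-1],None,fx=2.0,fy=2.0,interpolation=2)
cv2.imwrite('pics/p3.png',np.hstack([A,B]))
E
```

```text
t 6.88 tray [-56.7  -0.5] z 100.1 phi -0.0 | dx -0.5 dy -152.7 dz 93.1 spin -0.000 F [-0.2 -0.1 -0.5]
```

View pics/p3.png

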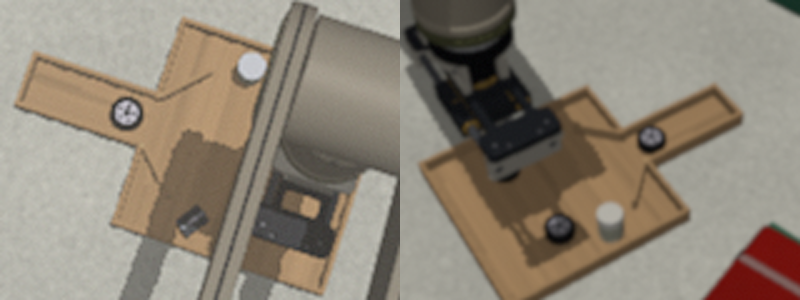

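```bash
python3 - <<'E'
from h import *
a=load('top'); print(((cr(a,126,113,.018,s=2.5)[:2]-t)@R*1e3).round(1))
rows(-64,-66,100,23.9)
E
```

```text
[122.1   0.3]
t 6.98 tray [-59.4   0.2] z 98.8 phi -0.3 | dx 66.2 dy 4.3 dz -1.2 spin -0.422 F [ 0.3  0.1 -0. ]
```

>>> send_rows --rows "16 1 0 0 0; 17 1 0 0 0; 17 1 0 0 0; 16 1 0 0 0; 0 0 0 -0.105 0; 0 0 0 -0.105 0; 0 0 0 -0.105 0; 0 0 0 -0.105 0; 0 0 15 0 0; 0 0 15 0 0; 0 0 10 0 0; 0 0 0 0 0"

```text
t: 7.98
tool_pos: [0.5892, -0.1326, 0.0551]
ee_rot: [0.999, 0.052, -0.002, -0.001]
ft_force: [0.3, 0.4, 0.6]
gripper_width: 0.0004
```

```bash
python3 - <<'E'
from h import *
rows(-64,-66,7,23.9)
E
```

```text
t 7.98 tray [-58.9 -63.4] z 55.1 phi 24.0 | dx 0.2 dy 5.7 dz 48.1 spin 0.002 F [0.3 0.4 0.6]
```

>>> send_rows --rows "0 3 14 0 0; 0 3 14 0 0; 0 0 10 0 0; 0 0 7 0 0; 0 0 3 0 0; 0 0 0 0 0; 0 -5 0 0 0; 0 -6 0 0 0; 0 -6 0 0 0; 0 -6 0 0 0; 0 -6 0 0 0; 0 -6 0 0 0"

```text
t: 8.98
tool_pos: [0.5884, -0.1034, 0.01]
ee_rot: [0.999, 0.053, 0.0, 0.0]
ft_force: [0.7, -0.5, -0.3]
gripper_width: 0.0006
```

>>> send_rows --rows "0 -6 0 0 0; 0 -7 0 0 0; 0 -7 0 0 0; 0 -7 0 0 0; 0 -7 0 0 0; 0 -7 0 0 0; 0 -7 0 0 0; 0 -7 0 0 0; 0 -7 0 0 0; 0 -7 0 0 0; 0 -6 0 0 0; 0 -3 0 0 0"

```text
t: 9.98
tool_pos: [0.58, -0.0256, 0.0096]
ee_rot: [0.999, 0.053, -0.0, -0.0]
ft_force: [0.1, -0.6, -0.3]
gripper_width: 0.0004
```

```bash
cat > look.py <<'E'
import sys
from h import *
from bench import cams
for n in("top","scene"):
    c=cams.capture(n); np.savez(n+'.npz',**c)
a=load('top'); b=load('scene')
A=cv2.resize(a['color'][210:330,250:410,::-1],None,fx=2.5,fy=2.5,interpolation=2)
B=cv2.resize(b['color'][150:300,190:390,::-1],None,fx=2.0,fy=2.0,interpolation=2)
cv2.imwrite('pics/'+sys.argv[1],np.hstack([A,B]))
E
python3 - <<'E'
from h import *
rows(98,0,7,0)
E
python3 look.py p4.png
```

```text
t 9.98 tray [ 40.  -21.6] z 9.6 phi 24.1 | dx 3.9 dy -61.8 dz 2.6 spin 0.420 F [ 0.1 -0.6 -0.3]
```

View pics/p4.png

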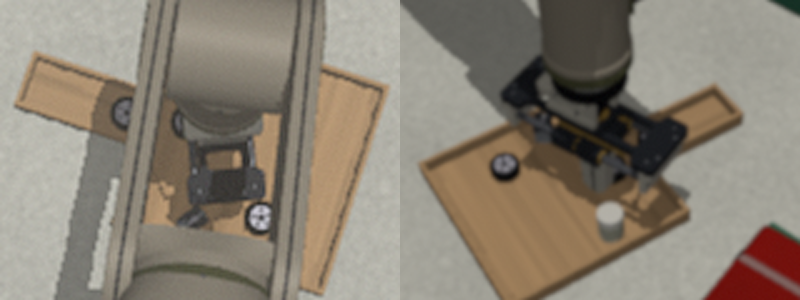

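```bash
python3 - <<'E'
from h import *
a=load('top'); print(((cr(a,188,124,.018,s=2.5)[:2]-t)@R*1e3).round(1))
crop(a,305,235,60,45,12,'pics/p5.png')
E
```

```text
[60.  -9.1]
```

View pics/p5.png

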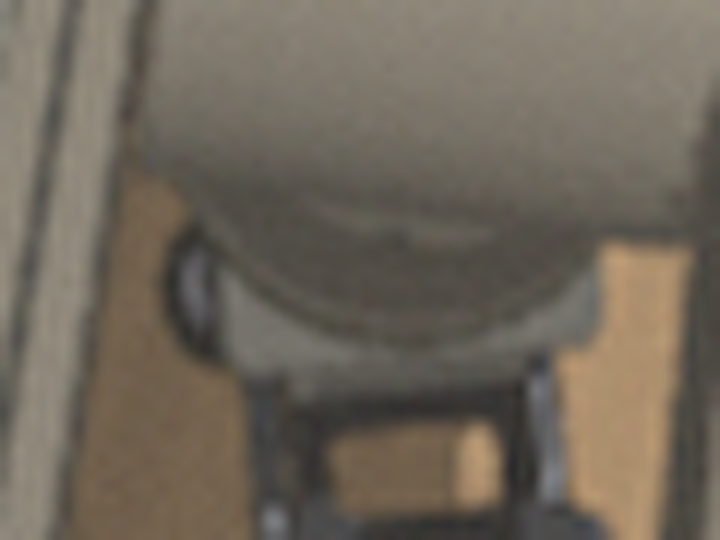

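```bash
python3 - <<'E'
from h import *
a=load('top'); print(((cr(a,245,288,.016,305,235,12)[:2]-t)@R*1e3).round(1))
E
```

```text
[ 60.5 -11.3]
```

>>> send_rows --rows "0 -4 0 0 0; 0 -4 1 0 0; 0 -2 1 0 0; -3.6 -2 0 0.105 0; -3.6 -2 0 0.105 0; -3.6 -2 0 0.105 0; -3.6 -2 0 0.105 0; 0 0 0 0 0; 0 0 0 0 0"

```text
t: 10.83
tool_pos: [0.5651, -0.0079, 0.0076]
ee_rot: [0.988, -0.155, -0.0, -0.0]
ft_force: [0.6, -1.1, 0.2]
gripper_width: 0.0004
```

```bash
python3 - <<'E'
from h import *
rows(98,0,7,0)
E
```

```text
t 10.83 tray [52.3 -2. ] z 7.6 phi 0.2 | dx -1.9 dy -45.7 dz 0.6 spin 0.003 F [ 0.6 -1.1  0.2]
```

>>> send_rows --rows "-0.5 -4 0 0 0; -0.5 -5 0 0 0; -0.5 -5 0 0 0; -0.4 -5 0 0 0; 0 -5 0 0 0; 0 -5 0 0 0; 0 -5 0 0 0; 0 -5 0 0 0; 0 -4 0 0 0; 0 -3 0 0 0; 0 0 0 0 0; 0 0 0 0 0"

```text
t: 11.83
tool_pos: [0.5776, 0.0365, 0.0076]
ee_rot: [0.988, -0.157, -0.0, 0.0]
ft_force: [-0.2, -0.1, -1.0]
gripper_width: 0.0004
```

```bash
python3 - <<'E'
from h import *
rows(98,0,7,0)
E
```

```text
t 11.83 tray [98.4 -0.2] z 7.6 phi -0.0 | dx -0.2 dy 0.4 dz 0.6 spin -0.000 F [-0.2 -0.1 -1. ]
```

>>> send_rows --rows "0 8 0 0 0; 0 12 -10 0 0; 0 12 -20 0 0; 0 15 -25 0 0; 0 20 -15 0 0; 0 25 0 0 0; 0 30 0 0 0; 0 30 0 0 0; 0 15 0 0 0; 0 0 0 0 0"

```text
t: 12.67
tool_pos: [0.5246, -0.1265, 0.0785]
ee_rot: [0.987, -0.159, 0.0, 0.001]
ft_force: [-0.2, 0.2, 0.4]
gripper_width: 0.0003
```

```bash
python3 look.py p6.png; python3 - <<'E'
from h import *
rows(-74.5,73.6,40,-24.8)
E
```

```text
t 12.77 tray [-69.9  -0.2] z 78.3 phi -0.2 | dx -73.8 dy 4.8 dz 38.3 spin 0.430 F [-0.4  0.1 -0.4]
```

View pics/p6.png

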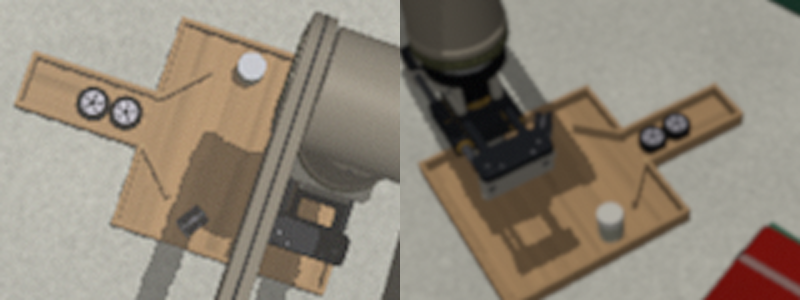

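>>> send_rows --rows "-18 1 0 0 0; -19 1 0 0 0; -19 1 0 0 0; -18 2 0 0 0; 0 0 0 0.107 0; 0 0 0 0.107 0; 0 0 0 0.107 0; 0 0 0 0.107 0; 0 0 15 0 0; 0 0 15 0 0; 0 0 8 0 0; 0 0 0 0 0"

```text
t: 13.77
tool_pos: [0.4525, -0.103, 0.0378]
ee_rot: [0.932, -0.363, -0.002, -0.0]
ft_force: [-0.4, 0.4, -0.1]
gripper_width: 0.0003
```

```bash
python3 - <<'E'
from h import *
rows(-74.5,73.6,7,-24.8)
E
```

```text
t 13.77 tray [-73.   75.7] z 37.8 phi -24.5 | dx 2.5 dy 0.5 dz 30.8 spin 0.005 F [-0.4  0.4 -0.1]
```

>>> send_rows --rows "1 0 12 0 0; 1 0 10 0 0; 0.5 0 5 0 0; 0 0 3 0 0; 0 0 0 0 0; 0 -5 0 0 0; 0 -6 0 0 0; 0 -6 0 0 0; 0 -6 0 0 0; 0 -6 0 0 0; 0 -7 0 0 0; 0 -7 0 0 0"

```text
t: 14.77
tool_pos: [0.4855, -0.0737, 0.0097]
ee_rot: [0.932, -0.363, 0.0, -0.0]
ft_force: [-0.5, -1.5, 0.4]
gripper_width: 0.0004
```

>>> send_rows --rows "0 -7 0 0 0; 0 -7 0 0 0; 0 -7 0 0 0; 0 -7 0 0 0; 0 -7 0 0 0; 0 -7 0 0 0; 0 -7 0 0 0; 0 -7 0 0 0; 0 -7 0 0 0; 0 -7 0 0 0; 0 -4 0 0 0; 0 0 0 0 0"

```text
t: 15.77
tool_pos: [0.5356, -0.0191, 0.0097]
ee_rot: [0.932, -0.363, 0.0, -0.0]
ft_force: [0.3, 0.1, 0.8]
gripper_width: 0.0003
```

```bash
python3 - <<'E'
from h import *
rows(98,0,7,0)
E
python3 look.py p7.png
```

```text
t 15.77 tray [32.5 22.5] z 9.7 phi -24.5 | dx -6.7 dy -68.9 dz 2.7 spin -0.428 F [0.3 0.1 0.8]
```

View pics/p7.png

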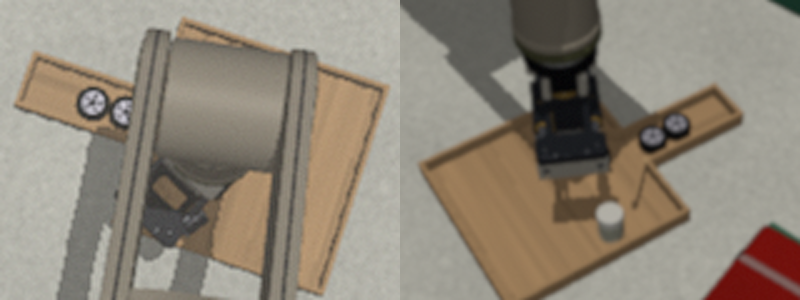

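>>> send_rows --rows "0 -5 0 0 0; 0 -6 1 0 0; 0 -5 1 0 0; 0 -2 0 0 0; 3.6 -2 0 -0.107 0; 3.6 -2 0 -0.107 0; 3.6 -2 0 -0.107 0; 3.6 -2 0 -0.107 0; 0 0 0 0 0; 0 0 0 0 0"

```text
t: 16.7
tool_pos: [0.5635, -0.0076, 0.0075]
ee_rot: [0.987, -0.158, -0.0, -0.0]
ft_force: [0.1, 0.7, -0.9]
gripper_width: 0.0002
```

```bash
python3 - <<'E'
from h import *
rows(98,0,7,0)
E
```

```text
t 16.70 tray [52.1 -0.4] z 7.5 phi -0.2 | dx -0.6 dy -45.9 dz 0.5 spin -0.004 F [ 0.1  0.7 -0.9]
```

>>> send_rows --rows "0 -4 0 0 0; 0 -5 0 0 0; 0 -5 0 0 0; 0 -5 0 0 0; 0 -5 0 0 0; 0 -5 0 0 0; 0 -5 0 0 0; 0 -5 0 0 0; 0 -4 0 0 0; 0 -3 0 0 0; 0 -2 0 0 0; 0 0 0 0 0"

```text
t: 17.7
tool_pos: [0.5784, 0.0383, 0.0076]
ee_rot: [0.988, -0.157, 0.0, -0.0]
ft_force: [0.6, -0.5, -0.8]
gripper_width: 0.0006
```

```bash
python3 - <<'E'
from h import *
rows(99,0,7,0)
E
```

```text
t 17.70 tray [100.3  -0.4] z 7.6 phi -0.0 | dx -0.4 dy 1.3 dz 0.6 spin -0.000 F [ 0.6 -0.5 -0.8]
```

>>> send_rows --rows "0 8 0 0 0; 0 12 -10 0 0; 0 12 -20 0 0; 0 15 -25 0 0; 0 20 -15 0 0; 0 25 -5 0 0; 0 30 0 0 0; 0 30 0 0 0; 0 30 0 0 0; 0 30 0 0 0; 0 20 0 0 0; 0 0 0 0 0"

```text
t: 18.7
tool_pos: [0.5047, -0.1873, 0.0836]
ee_rot: [0.987, -0.159, 0.0, 0.001]
ft_force: [0.0, -1.0, -0.1]
gripper_width: 0.0006
```

```bash
python3 look.py p8.png
```

```text
(no output)
```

View pics/p8.png

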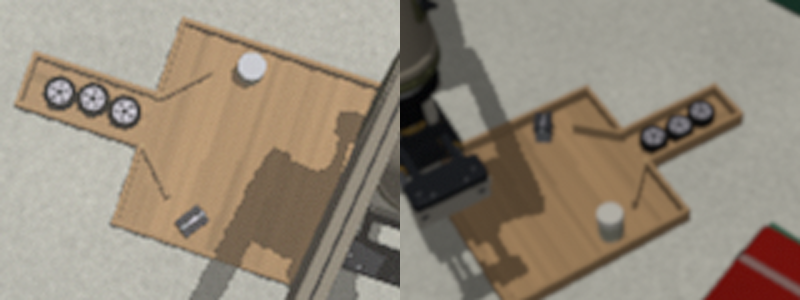

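```bash
python3 - <<'E'
from h import *
from bench import ctrl
a=load('top')
for p in((59,93),(92,100),(125,111)): print(((cr(a,*p,.018,s=2.5)[:2]-t)@R*1e3).round(1))
print(ctrl.finish_job())
E
```

```text
[192.    2.8]
[158.5  -1.1]
[123.7  -1.3]
the job is handed in; nothing more can be done
None
```

All three wheels are in the slot, and the job is handed in. I swept them through the gate one at a time with closed fingertips in about 19 s. The first was at x ≈ 122 mm in the tray's frame before I started on the second. The first two were in the slot before I touched the third.

- **Wheels:** in the last pictures they lie flat in a row, centres at x ≈ 192, 158 and 124 mm, with y within 3 mm of the centre line.
- **Jar and engine:** both appear at the same pixels as at the start.
- **Arm and forces:** the arm was clear of everything at hand-in, and every reading I took of the force on the tool stayed below about 2 N.

While they were being pushed, the arm hid wheels 1 and 3 from both cameras. I went by the arm's pose for those stretches and checked the result after each sweep. I did not measure the other things on the table again, but the arm stayed well clear of them. No check failed or disagreed.

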